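Lever open the snap-lid tin with the turner from the rail

TASK

The storage tin has to be refilled, but its snap lid sits too tight to pull up by hand. Lift the slotted turner (not the ladle) up and off the utensil rail, lever the tin's lid up with the tip of its blade under the front lip and swing it right over past upright so that it stays open, then hang the turner back on the rail. Keep the gripper itself off the tin, leave the ladle hanging and do not knock anything else about.

Things in the scene. Friction and masses are not known exactly. Their poses are not given: they have to be found in the camera images.
- stand: Utensil stand: a dark wooden foot (100 x 270 x 14 mm) with two thin upright steel posts 230 mm apart that carry a level steel bar. It does not move. Origin: on the worktop, straight below the middle of the bar; x points away from the robot side (the front is -x), y runs along the bar, z up.
- rail (a point): Middle of the bar's axis, 235 mm above the worktop. The bar is 10 mm thick, runs 115 mm to either side along the stand's y and is free between the posts.
- turner: Slotted turner, some 90 g, hanging on the bar. Origin: middle of the grip, in the wooden handle (13 mm thick along x, 20 mm wide along y, wood from 22 mm above to 62 mm below the origin); z up along the handle, x away from the robot. Hanging, the handle is upright, its axis 27 mm in front of the bar's axis. The steel hook above it curls back (+x) over the bar; highest point 42 mm above the origin.
- turner_heel (a point): Bend where the steel below the handle turns 60 degrees towards +x into the flat slotted blade: at x = 0, z = -80 mm in the turner's frame. The blade is 2 mm thick, 62 mm wide and 80 mm long from here to its straight front edge. Hanging, it points down and away from the robot, under the bar.
- turner_tip (a point): Middle of the blade's front edge, at x = +69, z = -120 mm in the turner's frame, whose axes it has.
- turner_hook (a point): Where the bar's axis lies in the hook when the turner hangs: x = +27, z = +34 mm in the turner's frame. The hook's free end is 19 mm behind (+x) and reaches 13 mm below this point, so the turner must rise 20 mm or more before it comes off towards -x. Open from below, the hook is about 36 mm wide and 14 mm broad along y.
- ladle: Ladle with the same handle and hook, and a round steel bowl 74 mm wide below, hanging on the same bar about 105 mm beside the turner (either can be the left one). Origin and axes as for the turner. It stays hanging.
- ladle_hook (a point): Where the bar's axis lies in the ladle's hook, at x = +27, z = +34 mm in the ladle's frame.
- tin: White enamelled storage tin with steel lid, 100 mm deep (x), 140 mm wide (y), 85 mm high, walls 3 mm; it does not move. Origin: middle of the underside; its front is the -x side, turned roughly to the robot; z up. The flat lid, 144 mm wide and 4 to 6 mm thick, lies on the rim and overhangs the front wall by 11 mm as a lip, with nothing below it.
- tin_lip (a point): Middle of the lip's front edge, at the lid's underside; moves with the lid, 114 mm from the hinge axis. Lid shut: x = -61, z = 86 mm in the tin's frame. The lid's underside is flat for 18 mm from this edge towards the hinge, then a 4 mm high rib runs across it (12 mm deep in the middle).
- tin_hinge (a point): Middle of the hinge axis, at the far top edge of the tin (x = +53, z = 85 mm in its frame); the axis runs along the tin's y.
- tin_lid (a joint): Lid angle in rad: 0 shut, grows as the lip rises, 1.57 upright, 1.95 at its stop, leaning back. A sprung catch inside the front wall holds it shut until the lip is forced up with some 2 to 4 N over the first few mm; then it swings freely. It falls shut again unless pushed past upright, where it falls back to the stop.
- mug: Patterned mug, 78 mm wide, 90 mm high, with handle, right of the tin; leave it alone. Origin: middle of the underside.
- lemon: Lemon, 78 mm long, behind the tin's left side; leave it alone.
- garlic: Head of garlic, 60 mm, at the front of the worktop; leave it alone.
- spice_b: Small spice jar with red cap, 98 mm high, at the back; leave it alone.
- painted_glass: Drinking glass with enamel dots standing upside down, 124 mm high, behind the stand; leave it alone.

How it is judged:
By the outcome, as a careful person would: the job done as asked, in the order asked, and still so for the second after the job is handed in, with the robot touching nothing.
It also fails if it takes over 72 s, if anything falls off the work surface, if the arm or the gripper's body presses on something with over 40 N, if the wrist force passes 120 N, or if a joint passes its speed limit or range.

ROBOT

A 6-joint arm with a two-finger parallel gripper is mounted at the origin on a cart in front of the work surface, level with it; the furniture and walls round the work are solid. World frame = base frame: x ahead of the robot, y to its left, z up, the work surface at z = 0. Lengths are in m, angles in rad, forces in N, time in s.
With the tool pointing down it reaches from about 0.35 to 0.775 m from the base axis. Payload 5.5 kg.
Tool frame: the origin (TCP) lies between the finger pads; the fingertips stand 22 mm ahead of it and the grasp point (between the pads) lies 3 mm ahead of it; z points along the fingers, y is the line along which they close (so a half turn about z gives the same grasp; the last joint's range is limited). The gripper opens to 85 mm and grips with 20 to 120 N. Pads are 22 mm wide; open, the fingers measure 114 mm over their backs; the gripper's body (76 mm by 85 mm) begins 54 mm behind the grasp point. The pads swing forward as they close: fully open they stand 13 mm farther back than shut.
Start: joints at [-1.248, 0.313, 0.046, 1.304, 0, 1.431], TCP at [0.257, -0.515, 0.223] pointing down, gripper open.
Joint ranges: [-2.76, 2.76], [-0.86, 1.69], [-1.03, 1.26], [-2.2, 2.34], [-1.47, 1.5], [-3.14, 3.14]. Speed limits (rad/s): [2.57, 2.57, 3.14, 3.14, 3.14, 3.14].

INTERFACE

Orientations are given as a unit quaternion [w, x, y, z].
In Python, from workcell import env gives the robot as it stands.
- The arm moves only by the shell command python3 nudge.py 'ROWS' [OPENING] [FORCE]. ROWS is a JSON list of rows, 1 to 8 of them, each of 6 numbers: dx, dy, dz in m, then a rotation vector rx, ry, rz in rad; each row is the pose to reach, as a shift and turn from the pose commanded when the command began, along the tool's axes at that moment; what a row does not reach only later rows make up. A row lasts 1/8 s, in which the tool goes at most 0.0625 m and 0.188 rad, less where a joint would pass 70% of its speed; a pose out of reach is approached as far as the arm can. OPENING is the finger opening in m, set as the command begins (- or left out keeps the last). The fingers move at their own pace and stop on an object; FORCE is the grip in N (left out, the last holds). Time passes only in rows, so rows that do not move let the fingers close. It prints the time, the measured TCP pose, the force, the opening and the grip force at its end.
- env.get_state(): the state, without advancing time (a new reading comes with each control period).
- env.read_camera(name): name is "scene" or "side" or "wrist"; returns a dict with "image" (420x560x3 uint8, red, green, blue), "K" (3x3 intrinsics, pixels), "R" (3x3) and "t" (3): a world point X has camera coordinates R X + t. Camera axes: x right, y down, z forward; pixel columns grow to the right and rows downward; lengths in m; the calibration is good to about 2 mm. A picture is of the moment at which its call begins. There is no depth.
- env.hand_in(): hands the job in; it is judged then, once.
The state is a dict: "clock": time; "joint_pos": joint angles; "qvel": joint speeds; "tau": joint torques, N m; "tcp_pos": TCP position; "orientation": TCP orientation; "wrist_force": force on the tool from outside, world axes, zero at the start; "ft_torque": the same for the moment, N m; "finger_gap": finger opening in m; "grip_force": force on a finger pad.
Only numpy, scipy, OpenCV 4.12 (cv2) and the standard library are available. Lean on these libraries where they do the work, as an engineer would, in place of code of your own. Each camera call takes 0.05 s, during which the arm holds its last target. There are 200 camera calls.

## Working session

There is one attempt and no reset: what is moved stays moved. The work goes in short steps, Python scripts to look and compute and a shell command to move; the robot and the scene stay as the last step left them, time stands still between calls to the robot, and variables do not carry over. Pictures are saved under pics/ and viewed, at most 10 in all, crops included, and the job is handed in when it is done.

```bash
ls; mkdir -p pics; python3 - <<'E'
from workcell import env
import cv2,pickle
for n in ("scene","side"):
    c=env.read_camera(n); pickle.dump(c,open(f'pics/{n}0.pkl','wb'))
    print(n,c['K'].tolist(),c['R'].tolist(),c['t'].tolist())
    im=cv2.cvtColor(c['image'],cv2.COLOR_RGB2BGR)
    cv2.imwrite(f'pics/{n}0.png',cv2.resize(im,(800,600),interpolation=cv2.INTER_CUBIC))
print(env.get_state())
E
```

```text
nudge.py
pics
workcell.py
scene [[439.01062804630243, 0.0, 277.5979074043497], [0.0, 439.01062804630243, 207.86898581225813], [0.0, 0.0, 1.0]] [[-0.6837500229590029, -0.7293533997182985, -0.023011397674254475], [-0.3408044433618718, 0.3470618573229875, -0.8737278744416495], [0.6452427740690844, -0.5895690676340458, -0.4858704323178704]] [0.38126572481641685, 0.3500595420626092, 0.7919989259705814]
side [[399.12289508769334, 0.0, 279.12048350293736], [0.0, 399.12289508769334, 215.32708626168247], [0.0, 0.0, 1.0]] [[-0.9419705099016925, -0.33553226867706526, 0.010471635591787692], [-0.21267502906940924, 0.572346035377954, -0.7919528696819422], [0.25973234393481204, -0.7482233038762955, -0.6104924217798031]] [0.5776137142145045, 0.26663178398485005, 0.9940827265199449]
{'clock': 0.1, 'joint_pos': array([-1.24761325e+00,  3.13954786e-01,  4.51246518e-02,  1.30359514e+00,
       -5.56929999e-06,  1.43117994e+00]), 'qvel': array([ 1.62402266e-03, -1.47457686e-05,  4.21487684e-04, -5.50566665e-04,
       -1.57335262e-03,  3.79403080e-04]), 'tau': array([ 1.45547754e-03, -4.81728101e+01,  2.99242973e+01,  1.27594001e-02,
       -2.07231778e-04, -7.60178693e-06]), 'tcp_pos': array([ 0.25654806, -0.5140903 ,  0.22169438]), 'orientation': array([-8.10792023e-04,  9.73346010e-01,  2.29340098e-01, -7.74232980e-05]), 'wrist_force': array([ 0.32436325,  0.88997403, -0.04637162]), 'ft_torque': array([-0.04964515,  0.03180125, -0.00986918]), 'grip_force': 0.0, 'finger_gap': 0.08554905577758236}
```
View pics/scene0.png

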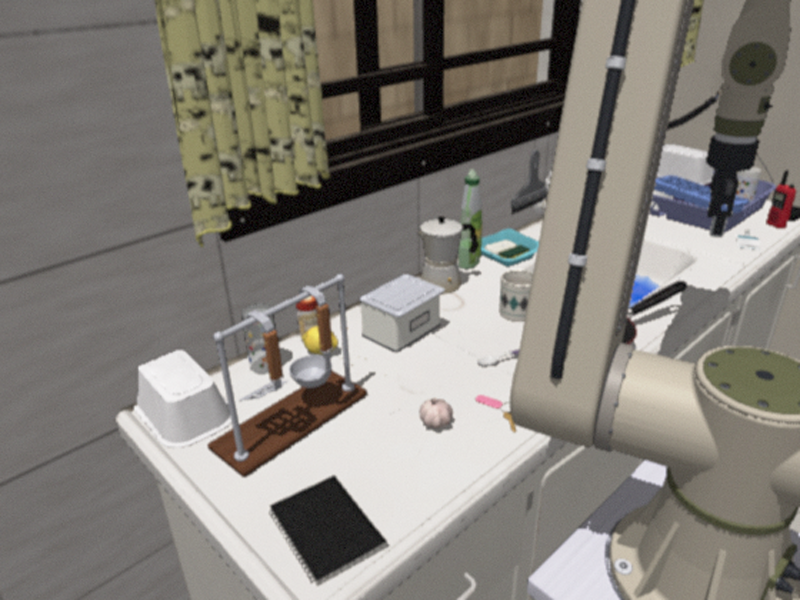

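View pics/side0.png

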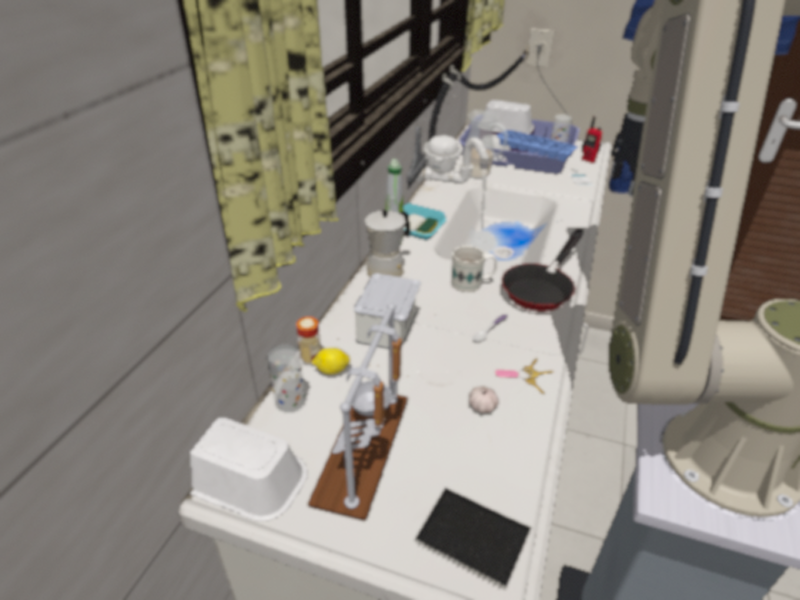

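```bash
python3 - <<'E'
import cv2,pickle,numpy as np
s=cv2.cvtColor(pickle.load(open('pics/scene0.pkl','rb'))['image'],cv2.COLOR_RGB2BGR)
d=cv2.cvtColor(pickle.load(open('pics/side0.pkl','rb'))['image'],cv2.COLOR_RGB2BGR)
r=lambda im,k:cv2.resize(im,None,fx=k,fy=k,interpolation=cv2.INTER_CUBIC)
cv2.imwrite('pics/sc1.png',r(s[185:335,140:320],4))
m=np.zeros((600,800,3),np.uint8)
a=r(d[215:365,210:300],4);m[:a.shape[0],:a.shape[1]]=a
b=r(d[185:250,240:310],6);m[:390,370:790]=b
cv2.imwrite('pics/sd1.png',m)
E
```

View pics/sc1.png

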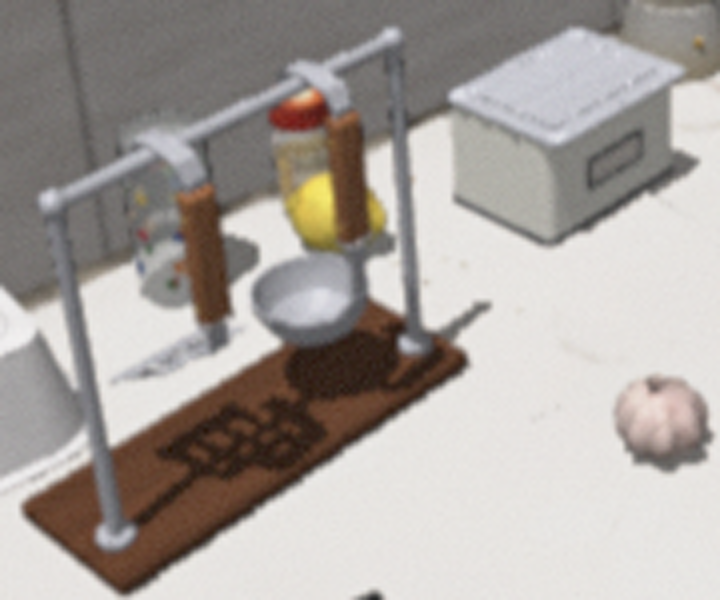

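View pics/sd1.png

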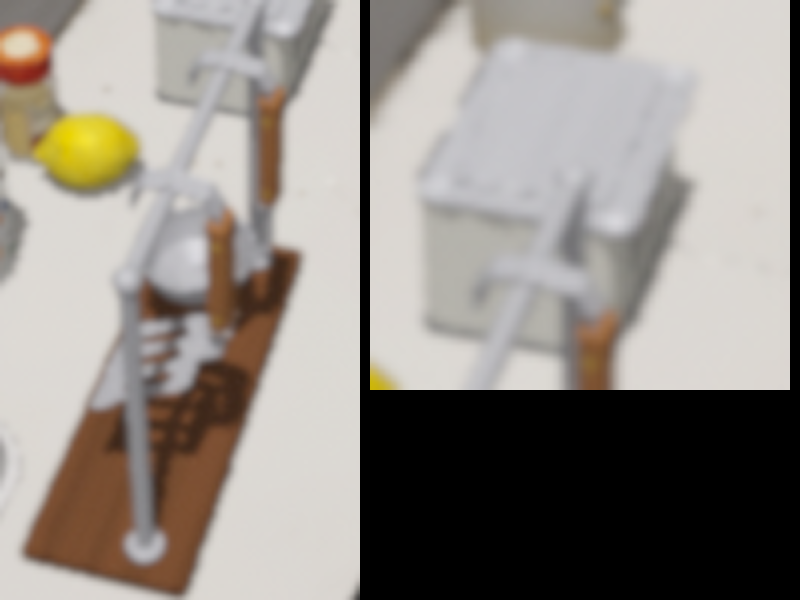

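```bash
cat > fit.py <<'E'
import numpy as np,pickle
from scipy.optimize import least_squares
C={n:pickle.load(open(f'pics/{n}0.pkl','rb')) for n in('scene','side')}
def proj(n,X):
    c=C[n];p=c['K']@(c['R']@X+c['t']);return p[:2]/p[2]
S=lambda u,v:('scene',140+u/4-.4,185+v/4-.4)
D=lambda u,v:('side',210+u/4-.4,215+v/4-.4)
T=lambda u,v:('side',240+(u-370)/6-.4,185+v/6-.4)
def fit(pts,x0,name):
    def res(q):
        c,s=np.cos(q[2]),np.sin(q[2]);r=[]
        for (n,u,v),P in pts:
            P=np.array(P)/1e3
            if len(q)>3: P=P+[0,q[3],0]
            X=np.array([q[0]+c*P[0]-s*P[1],q[1]+s*P[0]+c*P[1],P[2]])
            r+=list(proj(n,X)-[u,v])
        return np.array(r)
    o=least_squares(res,x0,loss='soft_l1')
    print(name,o.x.round(4));print(res(o.x).round(1).reshape(-1,2).tolist());return o.x
st=fit([(S(53,202),(0,115,235)),(S(392,40),(0,-115,235)),(S(115,538),(0,115,14)),(S(415,345),(0,-115,14)),
 (S(123,592),(-50,135,0)),(S(467,358),(-50,-135,14)),(S(25,508),(50,135,14)),
 (D(128,282),(0,115,235)),(D(145,545),(0,115,14)),(D(183,595),(-50,135,0)),(D(25,552),(50,135,0)),(D(300,253),(-50,-135,14))],[.5,.2,0],'stand')
tin=fit([(S(552,143),(-61,72,87)),(S(685,72),(-61,-72,90)),(S(577,30),(53,-72,90)),(S(452,97),(53,72,90)),
 (S(548,241),(-50,70,0)),(S(668,177),(-50,-70,0)),(S(455,205),(50,70,0)),
 (T(612,232),(-61,72,88)),(T(690,75),(-61,-72,90)),(T(508,43),(53,-72,90)),(T(425,190),(53,72,90)),(T(430,330),(50,70,0))],[.55,-.1,0],'tin')
# turner/ladle along bar given stand
for nm,pts in dict(turner=[(S(197,190),(-27,0,223)),(S(210,322),(-27,0,139)),(S(214,345),(-27,0,121)),(D(222,217),(-27,0,223)),(D(222,325),(-27,0,139)),(S(115,381),(42,31,81)),(D(95,408),(42,31,81))],
  ladle=[(S(345,113),(-27,0,223)),(S(352,240),(-27,0,139)),(D(271,92),(-27,0,223)),(D(270,200),(-27,0,139))]).items():
    fit(pts,[st[0],st[1],st[2]],nm)
    c,s=np.cos(st[2]),np.sin(st[2])
    def res(q):
        r=[]
        for (n,u,v),P in pts:
            P=np.array(P)/1e3+[0,q[0],q[1]]
            r+=list(proj(n,np.array([st[0]+c*P[0]-s*P[1],st[1]+s*P[0]+c*P[1],P[2]]))-[u,v])
        return np.array(r)
    o=least_squares(res,[0,0],loss='soft_l1');print(nm,'along',o.x.round(4),res(o.x).round(1).reshape(-1,2).tolist())
E
python3 fit.py
```

```text
stand [0.5965 0.1946 0.0638]
[[-1.9, -1.5], [-1.0, -1.1], [-1.3, -2.1], [-0.8, -0.8], [3.2, 5.0], [5.4, 0.3], [1.2, -0.3], [-3.2, -1.4], [-2.4, -0.3], [6.5, 4.0], [4.2, 3.5], [7.6, -0.2]]
tin [ 0.6877 -0.1344  0.0543]
[[0.5, 1.9], [1.4, -0.3], [-0.2, -1.5], [-3.3, -1.1], [-0.1, 2.2], [1.9, -1.3], [-1.2, -1.5], [4.0, 1.4], [3.5, -0.4], [-0.4, -1.1], [-2.1, 0.6], [-0.6, 0.1]]
turner [0.5862 0.2443 0.0453]
[[-0.7, -0.4], [0.9, -0.2], [0.8, 0.8], [0.2, 0.0], [0.6, 0.3], [-1.8, -0.5], [-0.8, -0.3]]
turner along [ 0.0451 -0.007 ] [[-0.1, 0.2], [1.4, -0.1], [1.3, 0.8], [-2.2, -0.2], [-1.6, -0.2], [-1.3, -0.1], [-2.5, -0.5]]
ladle [0.5957 0.1426 0.027 ]
[[-1.0, -0.2], [0.2, -0.1], [0.3, 0.0], [0.2, -0.2]]
ladle along [-0.0556 -0.0048] [[-0.4, 0.3], [0.8, 0.1], [-0.9, -0.0], [-0.9, -0.5]]
```

```bash
python3 - <<'E'
s=open('fit.py').read()
s=s.replace(" (S(123,592),(-50,135,0)),(S(467,358),(-50,-135,14)),(S(25,508),(50,135,14)),\n","").replace(",(D(183,595),(-50,135,0)),(D(25,552),(50,135,0)),(D(300,253),(-50,-135,14))","")
# corner rounding: inset tin/lid corners
s=s.replace("(-61,72,","(-58,69,").replace("(-61,-72,","(-58,-69,").replace("(53,-72,","(50,-69,").replace("(53,72,","(50,69,").replace("(-50,70,0","(-47,67,0").replace("(-50,-70,0","(-47,-67,0").replace("(50,70,0","(47,67,0")
open('fit.py','w').write(s)
E
python3 fit.py
```

```text
stand [0.5908 0.1951 0.0741]
[[-0.4, -0.1], [0.0, -0.4], [0.1, -0.4], [0.1, 0.1], [0.0, -0.3], [0.3, 0.8]]
tin [ 0.6883 -0.1341  0.0543]
[[0.2, 1.0], [-0.3, -0.3], [-0.4, -0.9], [-2.0, -1.2], [-0.4, 1.3], [0.3, -1.3], [0.0, -1.6], [3.1, 0.5], [2.2, -0.0], [-0.0, -0.4], [-1.0, 0.2], [0.4, -0.3]]
turner [0.5862 0.2443 0.0453]
[[-0.7, -0.4], [0.9, -0.2], [0.8, 0.8], [0.2, 0.0], [0.6, 0.3], [-1.8, -0.5], [-0.8, -0.3]]
turner along [ 0.0488 -0.001 ] [[-0.3, -0.4], [1.2, -0.3], [1.1, 0.7], [-0.0, -0.2], [0.4, 0.1], [-2.0, 0.0], [-0.8, 0.3]]
ladle [0.5956 0.1442 0.0866]
[[-1.0, -0.2], [0.2, -0.1], [0.3, 0.0], [0.2, -0.2]]
ladle along [-0.051   0.0003] [[-0.9, -0.0], [0.4, 0.0], [0.7, 0.2], [0.6, -0.1]]
```

```bash
cat > h.py <<'E'
import numpy as np
from scipy.spatial.transform import Rotation as R
from workcell import env
def pose(p,pitch,yaw):
    """tool z pitched down by pitch deg, heading yaw rad"""
    a=np.radians(pitch);z=np.array([np.cos(a),0,-np.sin(a)]);y=np.array([0,-1.,0])
    M=np.stack([np.cross(y,z),y,z],1);return np.array(p,float),R.from_euler('z',yaw)*R.from_matrix(M)
def cur():
    s=env.get_state();q=s['orientation'];return s['tcp_pos'],R.from_quat(q[[1,2,3,0]])
def delta(T,base=None):
    p,Q=base or cur();d=Q.inv().apply(T[0]-p);r=(Q.inv()*T[1]).as_rotvec()
    print([*d.round(4).tolist(),*r.round(3).tolist()],'rows',np.linalg.norm(d)/.0625,np.linalg.norm(r)/.188)
E
python3 - <<'E'
from h import *
delta(pose([.42,-.30,.33],45,-.4))
import pickle
C=pickle.load(open('pics/scene0.pkl','rb'))
for u,v,z in((140+660/4,185+425/4,.02),(518*.7,295*.7,.045)):
    d=C['R'].T@np.linalg.inv(C['K'])@[u,v,1];o=-C['R'].T@C['t'];print((o+d*(z-o[2])/d[2]).round(3))
E
```

```text
[0.2419, -0.1188, -0.1081, -0.34, 0.736, 0.816] rows 4.644998699674404 6.117966498011704
[0.428 0.032 0.02 ]
[ 0.559 -0.359  0.045]
```

```bash
R=[0.242,-0.119,-0.108,-0.34,0.736,0.816]; python3 nudge.py '[[0.04,-0.02,-0.06,0,0,0],[0.242,-0.119,-0.108,-0.34,0.736,0.816],[0.242,-0.119,-0.108,-0.34,0.736,0.816],[0.242,-0.119,-0.108,-0.34,0.736,0.816],[0.242,-0.119,-0.108,-0.34,0.736,0.816],[0.242,-0.119,-0.108,-0.34,0.736,0.816],[0.242,-0.119,-0.108,-0.34,0.736,0.816],[0.242,-0.119,-0.108,-0.34,0.736,0.816]]' 0.045
python3 - <<'E'
from h import *
delta(pose([.44,0,.34],45,0.0))
print(env.get_state()['joint_pos'])
E
```

```text
clock: 1.1
tcp_pos: [0.4183, -0.2971, 0.327]
orientation: [0.075, 0.906, -0.184, 0.374]
wrist_force: [-0.0, 0.1, 0.1]
finger_gap: 0.0449
grip_force: 0.0
[-0.0587, -0.2821, -0.0766, 0.282, 0.002, -0.283] rows 4.770975097067612 2.125666375008539
[-1.04016667 -0.40450402 -0.67078901  0.63088012  0.43582441  2.65610001]
```

```bash
python3 nudge.py '[[-0.0587,-0.2821,-0.0766,0.282,0.002,-0.283],[-0.0587,-0.2821,-0.0766,0.282,0.002,-0.283],[-0.0587,-0.2821,-0.0766,0.282,0.002,-0.283],[-0.0587,-0.2821,-0.0766,0.282,0.002,-0.283],[-0.0587,-0.2821,-0.0766,0.282,0.002,-0.283],[-0.0587,-0.2821,-0.0766,0.282,0.002,-0.283]]'
python3 - <<'E'
from h import *
delta(pose([.44,.232,.26],45,0.065))
print(env.get_state()['joint_pos'])
E
```

```text
clock: 1.85
tcp_pos: [0.4423, 0.0035, 0.345]
orientation: [-0.001, 0.923, 0.008, 0.385]
wrist_force: [-0.1, -0.9, 0.1]
finger_gap: 0.0453
grip_force: 0.0
[-0.0585, -0.2289, 0.06, 0.038, -0.004, -0.031] rows 3.9004353186336966 0.262296535740917
[-0.3620707  -0.61998034 -0.73132741  0.70535218  0.26171235  2.86528376]
```

```bash
sed -i 's/M=np.stack.*1);return/M=np.stack([-np.cross(y,z),-y,z],1);return/' h.py
python3 nudge.py '[[0,0,0,0,0,-1.5],[0,0,0,0,0,-1.5],[0,0,0,0,0,-1.5],[0,0,0,0,0,-1.5],[0,0,0,0,0,-1.5],[0,0,0,0,0,-1.5],[0,0,0,0,0,-1.5],[0,0,0,0,0,-1.5]]'
python3 - <<'E'
from h import *
delta(pose([.44,.232,.26],45,0.065))
print(env.get_state()['joint_pos'])
E
```

```text
clock: 2.85
tcp_pos: [0.4426, -0.0053, 0.3436]
orientation: [0.264, 0.674, 0.631, 0.278]
wrist_force: [-0.7, 0.3, 0.1]
finger_gap: 0.045
grip_force: 0.0
[0.2333, -0.0759, 0.056, -0.038, 0.043, -1.68] rows 4.026090714576441 8.939607974023183
[-0.38239242 -0.61676648 -0.73138841  0.70557354  0.26250448  1.35773638]
```

```bash

python3 nudge.py '[[0.2333,-0.0759,0.056,-0.038,0.043,-1.68],[0.2333,-0.0759,0.056,-0.038,0.043,-1.68],[0.2333,-0.0759,0.056,-0.038,0.043,-1.68],[0.2333,-0.0759,0.056,-0.038,0.043,-1.68],[0.2333,-0.0759,0.056,-0.038,0.043,-1.68],[0.2333,-0.0759,0.056,-0.038,0.043,-1.68],[0.2333,-0.0759,0.056,-0.038,0.043,-1.68],[0.2333,-0.0759,0.056,-0.038,0.043,-1.68]]'
python3 nudge.py '[[0,0,0,0,0,-0.17],[0,0,0,0,0,-0.17]]'
python3 - <<'E'
from h import *
import cv2,pickle
delta(pose([.44,.232,.26],45,0.065))
print(env.get_state()['joint_pos'])
c=env.read_camera('wrist');pickle.dump(c,open('pics/w1.pkl','wb'))
cv2.imwrite('pics/w1.png',cv2.cvtColor(c['image'],cv2.COLOR_RGB2BGR))
p,Q=cur();print(Q.inv().apply(-c['R'].T@c['t']-p).round(3))
# predicted
T=np.array([.5603,.2418,.201]);Y=R.from_euler('z',.065)
for n,P in dict(top=(0,0,22),bot=(0,0,-62),hook=(27,0,34),tipL=(69,31,-120)).items():
    X=T+Y.apply(np.array(P)/1e3);k=c['K']@(c['R']@X+c['t']);print(n,(k[:2]/k[2]).round(0))
E
```

```text
clock: 3.85
tcp_pos: [0.4418, 0.2338, 0.2607]
orientation: [0.381, 0.081, 0.92, 0.055]
wrist_force: [-0.1, -0.6, -0.5]
finger_gap: 0.045
grip_force: 0.0
clock: 4.1
tcp_pos: [0.4417, 0.2337, 0.2609]
orientation: [0.384, 0.007, 0.923, 0.024]
wrist_force: [0.7, 0.1, 0.1]
finger_gap: 0.0456
grip_force: 0.0
[0.0017, -0.0018, -0.0007, -0.007, 0.005, -0.078] rows 0.04109174920695564 0.416151282896323
[ 0.52612127 -0.35503982 -0.82692347  0.36617791 -0.32847654  0.4148449 ]
[ 0.069 -0.001 -0.152]
top [288. 265.]
bot [283. 184.]
hook [290. 287.]
tipL [308. 173.]
```

View pics/w1.png

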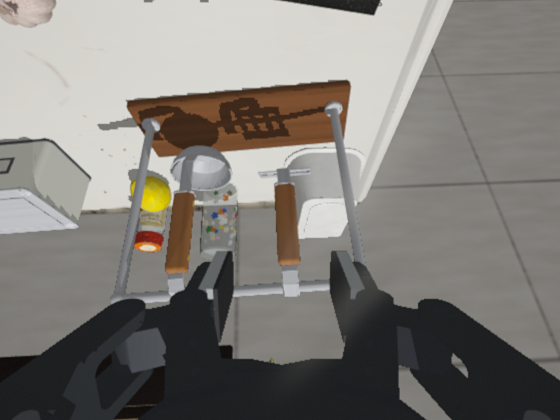

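```bash

python3 - <<'E'
from h import *
delta(pose([.500,.238,.246],45,0.065));delta(pose([.558,.2418,.188],45,0.065))
E
```

```text
[-0.0306, 0.0031, 0.0522, -0.007, 0.006, -0.079] rows 0.9690681399113862 0.4245700460561039
[-0.0302, 0.0036, 0.1343, -0.007, 0.006, -0.079] rows 2.203004630085018 0.4245700460561039
```

```bash

python3 nudge.py '[[-0.0306,0.003,0.052,-0.007,0.006,-0.079],[-0.0306,0.003,0.052,-0.007,0.006,-0.079],[-0.0302,0.0036,0.085,-0.007,0.006,-0.079],[-0.0302,0.0036,0.115,-0.007,0.006,-0.079],[-0.0302,0.0036,0.134,-0.007,0.006,-0.079],[-0.0302,0.0036,0.134,-0.007,0.006,-0.079],[-0.0302,0.0036,0.134,-0.007,0.006,-0.079]]'
python3 - <<'E'
from h import *
import cv2
delta(pose([.558,.2418,.188],45,0.065))
c=env.read_camera('side')['image'][190:330,210:340];cv2.imwrite('pics/s2.png',cv2.resize(c[:,:,::-1],None,fx=4,fy=4,interpolation=cv2.INTER_CUBIC))
E
```

```text
clock: 5.03
tcp_pos: [0.5561, 0.2431, 0.1883]
orientation: [0.383, -0.032, 0.923, 0.013]
wrist_force: [0.6, -0.2, -0.3]
finger_gap: 0.0452
grip_force: 0.0
[-0.001, -0.0014, 0.0015, 0.003, 0.0, 0.002] rows 0.03702033644305907 0.019500910049805937
```

View pics/s2.png

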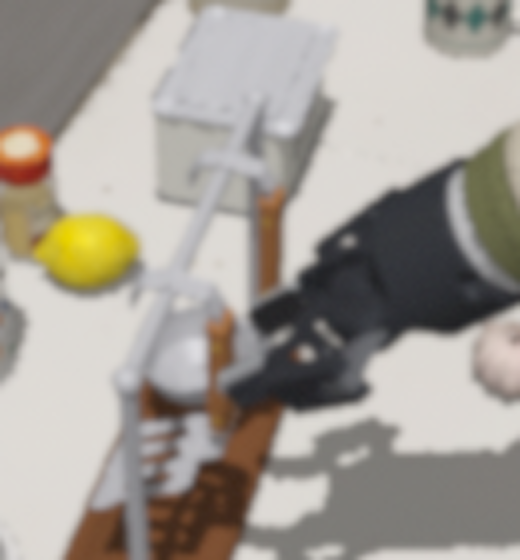

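```bash

python3 - <<'E'
from h import *
import pickle
C=pickle.load(open('pics/side0.pkl','rb'))
p,Q=cur()
for n,P in dict(tcp=(0,0,0),ltip=(0,.028,.022),rtip=(0,-.028,.022),ltcp=(0,.028,0),grasp=(0,0,.003)).items():
    X=p+Q.apply(P);k=C['K']@(C['R']@X+C['t']);print(n,X.round(3),((k[:2]/k[2]-[210,190]+.4)*4).round(0))
E
```

```text
tcp [0.556 0.243 0.189] [229. 365.]
ltip [0.57  0.272 0.173] [185. 417.]
rtip [0.574 0.216 0.173] [217. 342.]
ltcp [0.554 0.271 0.189] [213. 404.]
grasp [0.558 0.243 0.187] [225. 367.]
```

```bash

python3 - <<'E'
from h import *
import pickle,cv2
C=pickle.load(open('pics/w1.pkl','rb'))
p=np.array([.4417,.2337,.2609]);q=np.array([.384,.007,.923,.024]);Q=R.from_quat(q[[1,2,3,0]])
for z in(.022,.012,.002,-.01):
  for y in(.0225,-.0225):
   for x in (.011,-.011):
    X=p+Q.apply((x,y,z));k=C['K']@(C['R']@X+C['t']);print(x,y,z,(k[:2]/k[2]).round(0))
c=env.read_camera('wrist');cv2.imwrite('pics/w2.png',c['image'][:,:,::-1])
E
```

```text
0.011 0.0225 0.022 [323. 224.]
-0.011 0.0225 0.022 [322. 261.]
0.011 -0.0225 0.022 [242. 224.]
-0.011 -0.0225 0.022 [243. 261.]
0.011 0.0225 0.012 [325. 230.]
-0.011 0.0225 0.012 [324. 268.]
0.011 -0.0225 0.012 [240. 230.]
-0.011 -0.0225 0.012 [241. 268.]
0.011 0.0225 0.002 [328. 237.]
-0.011 0.0225 0.002 [326. 277.]
0.011 -0.0225 0.002 [238. 237.]
-0.011 -0.0225 0.002 [239. 277.]
0.011 0.0225 -0.01 [332. 246.]
-0.011 0.0225 -0.01 [330. 289.]
0.011 -0.0225 -0.01 [234. 246.]
-0.011 -0.0225 -0.01 [236. 289.]
```

View pics/w2.png

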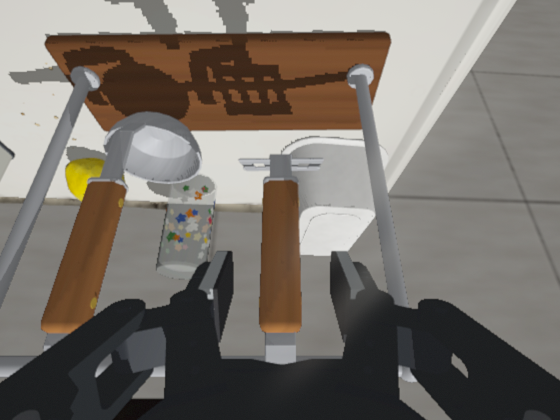

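```bash

python3 nudge.py '[[0,-0.001,0.01,0,0,0],[-0.001,-0.001,0.02,0,0,0],[-0.001,-0.001,0.03,0,0,0],[-0.001,-0.001,0.03,0,0,0]]'
python3 - <<'E'
from h import *
import cv2
m=np.zeros((560,800,3),np.uint8)
c=env.read_camera('side')['image'][220:320,220:320];m[:400,:400]=cv2.resize(c[:,:,::-1],None,fx=4,fy=4,interpolation=cv2.INTER_CUBIC)
c=env.read_camera('wrist')['image'];m[:300,400:]=cv2.resize(c[:,:,::-1],(400,300))
c=env.read_camera('scene')['image'][200:290,150:250];m[300:,400:]=cv2.resize(c[:,:,::-1],None,fx=4,fy=4)[:260]
cv2.imwrite('pics/m3.png',m)
E
```

```text
clock: 5.62
tcp_pos: [0.5782, 0.2435, 0.1661]
orientation: [0.382, -0.032, 0.924, 0.013]
wrist_force: [-0.1, 0.1, 0.3]
finger_gap: 0.0448
grip_force: 0.0
```

View pics/m3.png

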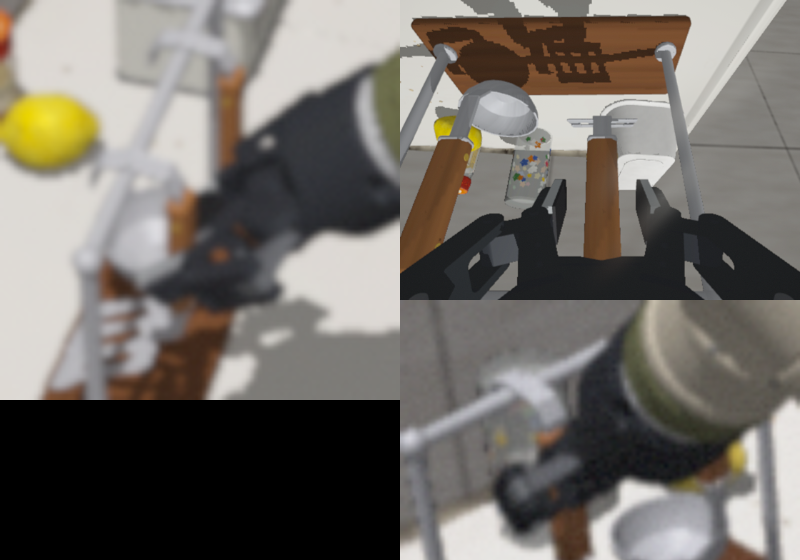

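The fingers now straddle the handle (left finger crosses it at about (165,275) in the side crop; wrist view shows it centred at column ~601). Closing.

```bash

python3 nudge.py '[[0,0,0,0,0,0],[0,0,0,0,0,0],[0,0,0,0,0,0],[0,0,0,0,0,0]]' 0.005 100
python3 - <<'E'
from h import *
p,Q=cur()
u=Q.inv().apply([0,0,1]);print(u.round(3)*.04, Q.inv().apply([-.1,-.0065,0]).round(4))
E
```

```text
clock: 6.28
tcp_pos: [0.5783, 0.2439, 0.1679]
orientation: [0.383, -0.032, 0.923, 0.013]
wrist_force: [-2.0, -0.7, 0.5]
finger_gap: 0.0181
grip_force: 97.6
[-0.02832  0.      -0.02824] [ 0.0708  0.0005 -0.0709]
```

```bash

python3 nudge.py '[[-0.008,0,-0.008,0,0,0],[-0.016,0,-0.016,0,0,0],[-0.024,0,-0.024,0,0,0],[-0.024,0,-0.024,0,0,0],[-0.004,0,-0.044,0,0,0],[0.02,0,-0.07,0,0,0],[0.054,0.001,-0.102,0,0,0],[0.054,0.001,-0.102,0,0,0]]'
python3 - <<'E'
from h import *
import cv2
m=np.zeros((560,800,3),np.uint8)
c=env.read_camera('side')['image'][180:320,210:350];m[:560,:560]=cv2.resize(c[:,:,::-1],None,fx=4,fy=4,interpolation=cv2.INTER_CUBIC)
c=env.read_camera('wrist')['image'];m[:180,560:]=cv2.resize(c[:,:,::-1],(240,180))
cv2.imwrite('pics/m4.png',m)
print(env.get_state()['joint_pos'])
E
```

```text
clock: 7.28
tcp_pos: [0.4645, 0.2366, 0.1993]
orientation: [0.381, -0.033, 0.924, 0.013]
wrist_force: [0.1, -0.5, -0.7]
finger_gap: 0.0185
grip_force: 97.7
[ 0.48498918 -0.24288526 -0.91934366  0.15134124 -0.28916542  0.30164716]
```

View pics/m4.png

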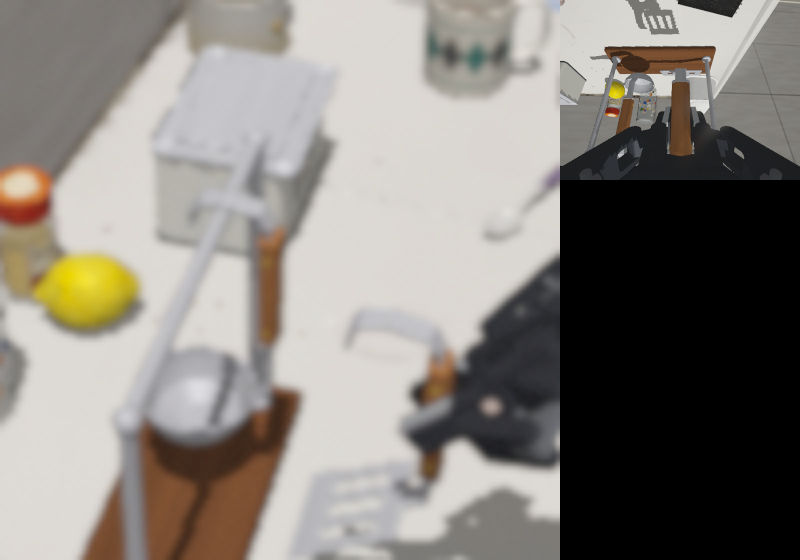

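```bash
cat >> h.py <<'E'
def tool_in_world(p,q): q=np.array(q);return np.array(p),R.from_quat(q[[1,2,3,0]])
gp,gQ=tool_in_world([.5783,.2439,.1679],[.383,-.032,.923,.013])
yawg=np.arctan2(*gQ.apply([0,0,1])[[1,0]])
TQ=R.from_euler('z',yawg); T0=np.array([.5603,.2418,.201])
G_Q=gQ.inv()*TQ; G_p=gQ.inv().apply(T0-gp)      # turner in tool
def turner(base=None):
    p,Q=base or cur();return p+Q.apply(G_p),Q*G_Q
def tool_for(tp,tQ):
    """tool pose for turner pose"""
    Q=tQ*G_Q.inv();return tp-Q.apply(G_p),Q
TIP=np.array([.069,0,-.120])
E
python3 - <<'E'
from h import *
import pickle
C=pickle.load(open('pics/side0.pkl','rb'))
tp,tQ=turner();print(yawg,tp,tQ.as_rotvec(),G_p)
for n,P in dict(tipL=(69,31,-120),tipR=(69,-31,-120),heel=(0,0,-80),top=(0,0,22),bot=(0,0,-62),hookend=(46,0,21)).items():
    X=tp+tQ.apply(np.array(P)/1e3);k=C['K']@(C['R']@X+C['t']);print(n,((k[:2]/k[2]-[210,180]+.4)*4).round(0))
E
```

```text
0.06858520782978984 [0.4500245  0.23531765 0.23495579] [ 0.00099751 -0.0004727   0.06969713] [-0.01064978 -0.00086923 -0.0361918 ]
tipL [280. 555.]
tipR [309. 469.]
heel [423. 490.]
top [437. 352.]
bot [425. 468.]
hookend [345. 335.]
```

```bash
cat >> h.py <<'E'
TIN=np.array([.688,-.134,0]);TY=.054;U=np.array([np.cos(TY),np.sin(TY),0])
def tip_tool(s,z,tilt,lat=0,yaw=TY):
    """tool pose with blade tip at tin-frame x=s, height z, turner tilted tip-up by tilt deg"""
    tQ=R.from_euler('z',yaw)*R.from_euler('y',-tilt,degrees=True)
    tip=TIN+U*s+np.array([-U[1],U[0],0])*lat+np.array([0,0,z])
    return tool_for(tip-tQ.apply(TIP),tQ)
E
python3 - <<'E'
from h import *
tQ=R.from_euler('z',.069)*R.from_euler('y',-35,degrees=True)
A=tool_for(np.array([.41,.225,.30]),tQ)
B=tool_for(np.array([.41,-.13,.30]),R.from_euler('z',.054)*R.from_euler('y',-35,degrees=True))
print(A[0],B[0]);delta(A);delta(B,A);Cc=tip_tool(-.105,.076,35);print(Cc[0]);delta(Cc,B)
E
```

```text
[0.44367348 0.22819072 0.28326872] [ 0.44371755 -0.12731473  0.28326872]
[-0.04, -0.0075, -0.0751, 0.002, -0.61, -0.001] rows 1.3676134360829089 3.24659393852839
[0.0045, -0.3547, -0.0241, 0.015, 0.0, 0.003] rows 5.688087119894941 0.07978723404255313
[ 0.49170266 -0.14374762  0.11799019]
[0.1547, -0.0189, 0.0748, 0.0, 0.0, 0.0] rows 2.7661775466713516 0.0
```

```bash

python3 nudge.py '[[-0.02,-0.004,-0.035,0,-0.15,0],[-0.04,-0.0075,-0.075,0.002,-0.3,0],[-0.04,-0.0075,-0.075,0.002,-0.45,0],[-0.04,-0.0075,-0.075,0.002,-0.61,-0.001],[-0.04,-0.0075,-0.075,0.002,-0.61,-0.001]]'
python3 nudge.py '[[0,-0.06,-0.004,0.015,0,0.003],[0.001,-0.12,-0.008,0.015,0,0.003],[0.002,-0.18,-0.012,0.015,0,0.003],[0.003,-0.24,-0.016,0.015,0,0.003],[0.004,-0.3,-0.02,0.015,0,0.003],[0.0045,-0.355,-0.024,0.015,0,0.003],[0.0045,-0.355,-0.024,0.015,0,0.003],[0.0045,-0.355,-0.024,0.015,0,0.003]]'
python3 - <<'E'
from h import *
print(env.get_state()['joint_pos'].round(2));delta(tip_tool(-.105,.076,35))
E
```

```text
clock: 8.0
tcp_pos: [0.4642, 0.2928, 0.3661]
orientation: [0.607, -0.012, 0.795, 0.002]
wrist_force: [-0.2, 0.3, -1.6]
finger_gap: 0.0184
grip_force: 98.0
clock: 9.0
tcp_pos: [0.4526, -0.047, 0.4004]
orientation: [0.585, -0.013, 0.811, -0.001]
wrist_force: [0.4, -0.5, -2.7]
finger_gap: 0.0181
grip_force: 98.3
[-0.81 -0.86 -1.02  0.29  0.77 -0.35]
[0.2579, -0.0925, 0.1248, -0.038, -0.147, 0.008] rows 4.817274225103572 0.8092963013912893
```

```bash

python3 - <<'E'
from h import *
tp,tQ=turner();print((tp+tQ.apply(TIP)).round(3));delta(tip_tool(-.105,.18,33));delta(tip_tool(-.105,.076,33))
E
```

```text
[ 0.537 -0.047  0.345]
[0.1557, -0.0944, 0.0925, -0.038, -0.112, 0.007] rows 3.2676006471021153 0.6313909661067405
[0.2544, -0.0925, 0.1252, -0.038, -0.112, 0.007] rows 4.772572052109457 0.6313909661067405
```

```bash

python3 nudge.py '[[0.05,-0.03,0.03,-0.038,-0.112,0.007],[0.1,-0.06,0.06,-0.038,-0.112,0.007],[0.1557,-0.0944,0.0925,-0.038,-0.112,0.007],[0.1557,-0.0944,0.0925,-0.038,-0.112,0.007],[0.2,-0.0944,0.108,-0.038,-0.112,0.007],[0.2,-0.0944,0.108,-0.038,-0.112,0.007]]'
python3 - <<'E'
from h import *
s=env.get_state();print(s['joint_pos'].round(2));tp,tQ=turner();print((tp+tQ.apply(TIP)).round(3));
delta(tip_tool(-.100,.074,33))
E
```

```text
clock: 9.75
tcp_pos: [0.3945, -0.1802, 0.2509]
orientation: [0.626, -0.035, 0.778, 0.036]
wrist_force: [-0.9, -0.0, -0.8]
finger_gap: 0.0179
grip_force: 98.2
[-1.5  -0.1  -1.02  0.81  1.35 -1.73]
[ 0.484 -0.171  0.205]
[0.1063, 0.0246, 0.1325, 0.048, -0.007, -0.003] rows 2.746443444627705 0.257315232697927
```

```bash

python3 - <<'E'
from h import *
delta(tip_tool(-.095,.2,33))
E
```

```text
[-0.0179, 0.0259, 0.1106, 0.048, -0.007, -0.003] rows 1.8395961172369417 0.257315232697927
```

```bash

python3 nudge.py '[[0,0,0,0,0,0],[0,0,0,0,0,0]]'
python3 nudge.py '[[-0.005,0.01,0.03,0.01,0,0],[-0.01,0.02,0.06,0.02,0,0],[-0.018,0.026,0.11,0.048,-0.007,-0.003],[-0.018,0.026,0.11,0.048,-0.007,-0.003]]'
python3 - <<'E'
from h import *
s=env.get_state();print(s['joint_pos'].round(2));tp,tQ=turner();print((tp+tQ.apply(TIP)).round(3));
delta(tip_tool(-.095,.2,33))
E
```

```text
clock: 10.0
tcp_pos: [0.3953, -0.1767, 0.2526]
orientation: [0.626, -0.037, 0.778, 0.037]
wrist_force: [-0.7, 0.3, -1.0]
finger_gap: 0.0185
grip_force: 98.2
clock: 10.5
tcp_pos: [0.4199, -0.1811, 0.2868]
orientation: [0.621, -0.044, 0.782, 0.038]
wrist_force: [-0.5, -0.7, -0.1]
finger_gap: 0.0181
grip_force: 98.2
[-1.39 -0.27 -1.03  0.55  1.33 -1.29]
[ 0.508 -0.171  0.24 ]
[0.021, 0.0278, 0.0943, 0.062, -0.02, 0.008] rows 1.6093313457238294 0.3511206561268985
```

```bash
cat > kin.py <<'E'
import numpy as np
from scipy.spatial.transform import Rotation as R
from scipy.optimize import least_squares
Rz=lambda a:R.from_euler('z',a).as_matrix();Ry=lambda a:R.from_euler('y',a).as_matrix()
from h import env,cur
D=[([-1.2476,.31395,.0451,1.3036,0,1.4312],[.25655,-.51409,.22169],None),
([-1.04016667,-.40450402,-.67078901,.63088012,.43582441,2.6561],[.4183,-.2971,.327],[.075,.906,-.184,.374]),
([-.3620707,-.61998034,-.73132741,.70535218,.26171235,2.86528376],[.4423,.0035,.345],[-.001,.923,.008,.385]),
([-.38239242,-.61676648,-.73138841,.70557354,.26250448,1.35773638],[.4426,-.0053,.3436],[.264,.674,.631,.278]),
([.52612127,-.35503982,-.82692347,.36617791,-.32847654,.4148449],[.4417,.2337,.2609],[.384,.007,.923,.024]),
([.48498918,-.24288526,-.91934366,.15134124,-.28916542,.30164716],[.4645,.2366,.1993],[.381,-.033,.924,.013]),
([-.81,-.86,-1.02,.29,.77,-.35],[.4526,-.047,.4004],None),([-1.5,-.1,-1.02,.81,1.35,-1.73],[.3945,-.1802,.2509],None),
([-1.39,-.27,-1.03,.55,1.33,-1.29],[.4199,-.1811,.2868],None)]
def cols(j):
    A=Rz(j[0]);f=j[1]-j[2]+j[3];c=[A[:,2],A[:,1]]
    for M in(Ry(j[1]),Ry(j[1]-j[2])): c+=[(A@M)[:,0],(A@M)[:,2]]
    F=A@Ry(f);c+=[F[:,0],F[:,2],(F@Rz(j[4]))[:,0]]
    return np.stack(c,1)
W=np.linalg.lstsq(np.vstack([cols(j) for j,_,_ in D]),np.hstack([p for _,p,_ in D]),rcond=1e-4)[0]
def fkR(j):  # tool frame, j6 about local x
    return Rz(j[0])@Ry(j[1]-j[2]+j[3])@Rz(j[4])@R.from_euler('x',s6*j[5]+c6).as_matrix()@np.array([[0,0,1],[0,1,0],[-1,0,0.]])
def qm(q):q=np.array(q);return R.from_quat(q[[1,2,3,0]]).as_matrix()
best=None
for s in(1,-1):
    s6,c6=s,0
    a=[R.from_matrix(fkR(j).T@qm(q)).as_rotvec() for j,p,q in D if q]
    sd=np.std([np.cos(v[2]) for v in a])+np.std([np.sin(v[2]) for v in a])
    if best is None or sd<best[0]: best=(sd,s,np.median([v[2] for v in a]))
s6=best[1]; c6=best[2]
lo=np.array([-2.76,-.86,-1.03,-2.2,-1.47,-3.14])+.02;hi=np.array([2.76,1.69,1.26,2.34,1.5,3.14])-.02
def ik(T,j0):
    p,Q=T;M=Q.as_matrix()
    f=lambda j:np.r_[(cols(j)@W-p)*10,R.from_matrix(fkR(j).T@M).as_rotvec()]
    r=least_squares(f,np.clip(j0,lo+.01,hi-.01),bounds=(lo,hi));return r.x,r.cost
if __name__=='__main__':
    print(W.round(4),best);
    for j,p,q in D: print((cols(j)@W-p).round(4), R.from_matrix(fkR(j).T@qm(q)).as_rotvec().round(3) if q else '')
E
python3 kin.py
```

```text
[ 0.2344  0.0802  0.0018  0.5138  0.4114  0.0533  0.134  -0.0012  0.3088] (np.float64(0.0010533150498406331), 1, np.float64(0.00046776004492479317))
[ 0.0002 -0.0002  0.0003] 
[-0.0001  0.0004 -0.0006] [ 0.    -0.001  0.001]
[0.0003 0.     0.    ] [0.    0.001 0.001]
[ 0.0003 -0.0001  0.    ] [-0.001  0.     0.   ]
[-0.0014 -0.0005 -0.0013] [ 0.     0.    -0.001]
[ 0.0012 -0.0001  0.0009] [ 0.001  0.005 -0.002]
[-0.0002 -0.0002  0.0019] 
[ 0.0008 -0.0012  0.0011] 
[-0.0008  0.0016 -0.0024]
```

```bash
cat > chk.py <<'E'
from kin import *
from h import *
seeds=[[-.4,-.6,-.73,.7,.26,-.3],[.3,0,-.6,.4,-.3,.3],[-1.4,-.27,-1,.5,1.3,-1.3],[-.8,.2,-.6,.5,.7,-.5],[.5,-.3,-.9,.2,-.3,.3]]
def best(T):
    return min((ik(T,s) for s in seeds),key=lambda r:r[1])
if __name__=='__main__':
  for tilt in(35,28,20,10):
    for yaw in (TY,TY-.25,TY+.25):
      out=[]
      for s,z in((-.1,.075),(-.056,.075),(-.056,.086),(-.03,.15),(.053,.19),(.08,.19)):
        j,c=best(tip_tool(s,z,tilt,yaw=yaw));out.append((round(c*1e3,2)))
      print(tilt,round(yaw,2),out,j.round(2))
E
python3 chk.py
```

```text
35 0.05 [np.float64(64.49), np.float64(74.54), np.float64(72.62), np.float64(54.45), np.float64(20.66), np.float64(12.36)] [-0.61  0.17 -1.01 -0.78  0.71 -0.25]
35 -0.2 [np.float64(202.36), np.float64(193.86), np.float64(186.01), np.float64(118.42), np.float64(42.7), np.float64(28.04)] [-0.33  0.07 -1.01 -0.67  0.12 -0.05]
35 0.3 [np.float64(3.9), np.float64(7.77), np.float64(7.43), np.float64(5.08), np.float64(0.08), np.float64(0.0)] [-0.74  0.35 -0.98 -0.99  1.02 -0.29]
28 0.05 [np.float64(53.16), np.float64(51.01), np.float64(48.18), np.float64(25.89), np.float64(3.0), np.float64(0.42)] [-0.57  0.13 -1.01 -0.75  0.6  -0.22]
28 -0.2 [np.float64(148.14), np.float64(121.01), np.float64(113.55), np.float64(59.03), np.float64(10.72), np.float64(4.11)] [-0.34  0.06 -1.01 -0.69  0.13 -0.05]
28 0.3 [np.float64(2.36), np.float64(3.12), np.float64(2.7), np.float64(0.31), np.float64(0.0), np.float64(0.0)] [-0.71  0.2  -0.87 -0.55  0.95 -0.44]
20 0.05 [np.float64(29.24), np.float64(22.3), np.float64(19.78), np.float64(4.33), np.float64(0.0), np.float64(0.0)] [-0.53  0.04 -0.89 -0.42  0.52 -0.27]
20 -0.2 [np.float64(76.15), np.float64(54.43), np.float64(49.29), np.float64(15.81), np.float64(0.0), np.float64(0.0)] [-0.33  0.02 -0.94 -0.52  0.12 -0.06]
20 0.3 [np.float64(0.21), np.float64(0.04), np.float64(0.0), np.float64(0.0), np.float64(0.0), np.float64(0.0)] [-0.67  0.13 -0.72 -0.16  0.85 -0.56]
10 0.05 [np.float64(4.24), np.float64(1.03), np.float64(0.48), np.float64(0.0), np.float64(0.0), np.float64(0.0)] [-0.48  0.02 -0.67 -0.    0.43 -0.33]
10 -0.2 [np.float64(17.49), np.float64(7.59), np.float64(5.74), np.float64(0.0), np.float64(0.0), np.float64(0.0)] [-0.32 -0.01 -0.72 -0.09  0.1  -0.07]
10 0.3 [np.float64(0.0), np.float64(0.0), np.float64(0.0), np.float64(0.0), np.float64(0.0), np.float64(0.0)] [-0.61  0.11 -0.52  0.22  0.7  -0.64]
```

```bash
python3 - <<'E'
from chk import *
for tilt in(12,8,4,0):
  for yaw in(.054,.11):
   for lat in(0,-.015):
    o=[]
    for s,z in((-.09,.072),(-.054,.072),(-.054,.086),(-.03,.15)):
        j,c=best(tip_tool(s,z,tilt,lat,yaw));o+=[round(c*1e3,2),j.round(2).tolist() if s<-.08 else '']
    print(tilt,yaw,lat,o)
E
```

```text
12 0.054 0 [np.float64(7.17), [-0.79, -0.07, -1.01, -0.02, 0.68, -0.64], np.float64(3.34), '', np.float64(2.05), '', np.float64(0.0), '']
12 0.054 -0.015 [np.float64(5.04), [-0.82, -0.05, -1.01, -0.04, 0.7, -0.66], np.float64(2.04), '', np.float64(1.08), '', np.float64(0.0), '']
12 0.11 0 [np.float64(3.62), [-0.82, -0.04, -1.01, -0.03, 0.75, -0.71], np.float64(1.27), '', np.float64(0.56), '', np.float64(0.0), '']
12 0.11 -0.015 [np.float64(2.09), [-0.85, -0.03, -1.01, -0.05, 0.76, -0.72], np.float64(0.49), '', np.float64(0.11), '', np.float64(0.0), '']
8 0.054 0 [np.float64(1.4), [-0.74, -0.09, -1.01, -0.04, 0.61, -0.59], np.float64(0.06), '', np.float64(0.0), '', np.float64(0.0), '']
8 0.054 -0.015 [np.float64(0.61), [-0.77, -0.08, -1.01, -0.06, 0.63, -0.6], np.float64(0.0), '', np.float64(0.0), '', np.float64(0.0), '']
8 0.11 0 [np.float64(0.26), [-0.77, -0.07, -1.01, -0.04, 0.67, -0.65], np.float64(0.0), '', np.float64(0.0), '', np.float64(0.0), '']
8 0.11 -0.015 [np.float64(0.01), [-0.8, -0.05, -1.01, -0.06, 0.69, -0.67], np.float64(0.0), '', np.float64(0.0), '', np.float64(0.0),
[... 379 characters left out ...]
 '', np.float64(0.0), '']
4 0.11 -0.015 [np.float64(0.0), [-0.76, -0.06, -0.94, 0.06, 0.62, -0.66], np.float64(0.0), '', np.float64(0.0), '', np.float64(0.0), '']
0 0.054 0 [np.float64(0.0), [-0.66, -0.1, -0.91, 0.11, 0.48, -0.55], np.float64(0.0), '', np.float64(0.0), '', np.float64(0.0), '']
0 0.054 -0.015 [np.float64(0.0), [-0.69, -0.08, -0.89, 0.12, 0.5, -0.58], np.float64(0.0), '', np.float64(0.0), '', np.float64(0.0), '']
0 0.11 0 [np.float64(0.0), [-0.69, -0.08, -0.88, 0.16, 0.53, -0.63], np.float64(0.0), '', np.float64(0.0), '', np.float64(0.0), '']
0 0.11 -0.015 [np.float64(0.0), [-0.72, -0.06, -0.86, 0.17, 0.55, -0.66], np.float64(0.0), '', np.float64(0.0), '', np.float64(0.0), '']
```

```bash
python3 - <<'E'
from chk import *
delta(tip_tool(-.085,.17,4,0,.08))
E
```

```text
[0.0035, 0.0237, 0.1344, 0.035, 0.486, 0.012] rows 2.184533312992464 2.5933735307254016
```

```bash
python3 nudge.py '[[0,0.005,0.02,0.01,0.16,0],[0.0035,0.015,0.06,0.02,0.32,0.01],[0.0035,0.0237,0.1,0.035,0.486,0.012],[0.0035,0.0237,0.134,0.035,0.486,0.012],[0.0035,0.0237,0.134,0.035,0.486,0.012],[0.0035,0.0237,0.134,0.035,0.486,0.012],[0.0035,0.0237,0.134,0.035,0.486,0.012]]'
python3 - <<'E'
from chk import *
print(env.get_state()['joint_pos'].round(2))
delta(tip_tool(-.085,.17,4,0,.08));delta(tip_tool(-.08,.070,4,0,.08))
E
```

```text
clock: 11.38
tcp_pos: [0.5446, -0.1435, 0.2515]
orientation: [0.415, -0.034, 0.909, 0.019]
wrist_force: [0.3, 0.0, -0.0]
finger_gap: 0.0186
grip_force: 98.3
[-0.71 -0.23 -0.8   0.32  0.57 -0.58]
[-0.0025, 0.0011, 0.0003, 0.002, -0.0, -0.007] rows 0.04350288336986163 0.040471278185397266
[0.0698, 0.0003, 0.0696, 0.002, -0.0, -0.007] rows 1.5772650202349199 0.040471278185397266
```

```bash
python3 nudge.py '[[0.02,0,0.02,0,0,0],[0.045,0,0.045,0.001,0,-0.004],[0.0698,0.0003,0.0696,0.002,0,-0.007],[0.0698,0.0003,0.0696,0.002,0,-0.007]]'
python3 - <<'E'
from chk import *
print(env.get_state()['joint_pos'].round(2))
delta(tip_tool(-.08,.072,4,0,.08));delta(tip_tool(-.05,.072,4,0,.08))
E
```

```text
clock: 11.88
tcp_pos: [0.5497, -0.1412, 0.1493]
orientation: [0.412, -0.035, 0.91, 0.019]
wrist_force: [-0.4, -0.1, -0.9]
finger_gap: 0.0181
grip_force: 98.3
[-0.69 -0.07 -0.98 -0.02  0.56 -0.57]
[-0.0055, -0.0009, -0.0027, 0.003, -0.006, -0.005] rows 0.09877663249665884 0.04252103317157753
[-0.0253, -0.0017, 0.0199, 0.003, -0.006, -0.005] rows 0.5153400292088347 0.04252103317157753
```

```bash
python3 nudge.py '[[-0.009,-0.001,0.003,0.003,-0.006,-0.005],[-0.013,-0.001,0.006,0.003,-0.006,-0.005],[-0.017,-0.001,0.010,0.003,-0.006,-0.005],[-0.0225,-0.0015,0.016,0.003,-0.006,-0.005],[-0.0225,-0.0015,0.016,0.003,-0.006,-0.005]]'
python3 nudge.py '[[-0.0013,0,0.0015,0,0,0],[-0.0026,0,0.003,0,0,0],[-0.0026,0,0.003,0,0,0]]'
python3 - <<'E'
from chk import *
tp,tQ=turner();print(((tp+tQ.apply(TIP)-TIN)@np.stack([U,[-U[1],U[0],0],[0,0,1]],1)).round(4))
E
```

```text
clock: 12.5
tcp_pos: [0.5799, -0.141, 0.1595]
orientation: [0.418, -0.039, 0.908, 0.015]
wrist_force: [0.5, -0.4, -0.6]
finger_gap: 0.0184
grip_force: 98.3
clock: 12.88
tcp_pos: [0.5827, -0.1407, 0.1586]
orientation: [0.417, -0.039, 0.908, 0.015]
wrist_force: [-1.5, -0.3, 0.2]
finger_gap: 0.0184
grip_force: 98.8
[-0.0483 -0.0006  0.0757]
```

```bash
python3 nudge.py '[[-0.0014,0,0.0014,0,0,0],[-0.0014,0,0.0014,0,0,0]]';python3 nudge.py '[[-0.0014,0,0.0014,0,0,0],[-0.0014,0,0.0014,0,0,0]]'|grep -E "tcp|force"
```

```text
clock: 13.12
tcp_pos: [0.5839, -0.1405, 0.158]
orientation: [0.416, -0.038, 0.908, 0.015]
wrist_force: [-7.6, -0.8, 2.0]
finger_gap: 0.0182
grip_force: 99.3
tcp_pos: [0.5858, -0.1402, 0.158]
wrist_force: [-4.8, -0.3, -1.3]
grip_force: 98.3
```

```bash
python3 nudge.py '[[0.004,0,-0.004,0,0,0],[0.004,0,-0.004,0,0,0]]'|grep -E "tcp|force"
python3 - <<'E'
from chk import *
tp,tQ=turner();print(((tp+tQ.apply(TIP)-TIN)@np.stack([U,[-U[1],U[0],0],[0,0,1]],1)).round(4),tQ.as_euler('zyx').round(3))
for s,z,t in((-.051,.082,5),(-.051,.087,6),(-.051,.092,7),(-.0505,.100,8),(-.049,.110,9),(-.046,.122,10)):
    delta(tip_tool(s,z,t,0,.08)); print(best(tip_tool(s,z,t,0,.08))[1])
E
```

```text
tcp_pos: [0.5815, -0.1411, 0.1595]
wrist_force: [0.0, -0.8, -1.0]
grip_force: 98.2
[-0.0493 -0.001   0.0767] [ 0.083 -0.076  0.001]
[-0.0019, 0.0007, -0.005, -0.002, -0.011, 0.006] rows 0.08611467786258331 0.06744730720779053
4.891800153234353e-27
[-0.004, 0.0007, -0.0087, -0.001, -0.029, 0.006] rows 0.15276446032716215 0.15543463030403767
1.1308931963931087e-29
[-0.006, 0.0007, -0.0123, -0.001, -0.046, 0.006] rows 0.21945083307922034 0.24699787058158668
3.5006283922518794e-29
[-0.0107, 0.0006, -0.0175, -0.001, -0.063, 0.006] rows 0.3281307337193687 0.33925390279985185
9.165434513632013e-26
[-0.0176, 0.0005, -0.0232, -0.001, -0.081, 0.006] rows 0.4651425363702739 0.43175885835370287
2.2755039474058794e-29
[-0.0269, 0.0004, -0.029, -0.001, -0.098, 0.006] rows 0.6326252935609622 0.5243810176430403
1.0234297725050905e-27
```

```bash
python3 nudge.py '[[-0.0019,0.0007,-0.005,-0.002,-0.011,0.006],[-0.004,0.0007,-0.0087,-0.001,-0.029,0.006],[-0.004,0.0007,-0.0087,-0.001,-0.029,0.006]]'|grep -E "tcp|force"
python3 nudge.py '[[-0.002,0,-0.0036,0,-0.017,0],[-0.002,0,-0.0036,0,-0.017,0]]'|grep -E "tcp|force"
python3 nudge.py '[[-0.003,0,-0.003,0,-0.01,0],[-0.003,0,-0.003,0,-0.01,0]]'|grep -E "tcp|force"
python3 - <<'E'
from chk import *
tp,tQ=turner();print(((tp+tQ.apply(TIP)-TIN)@np.stack([U,[-U[1],U[0],0],[0,0,1]],1)).round(4),tQ.as_euler('zyx').round(3))
E
```

```text
tcp_pos: [0.5768, -0.1403, 0.1674]
wrist_force: [-0.1, -0.1, -2.1]
grip_force: 98.1
tcp_pos: [0.5756, -0.1405, 0.1715]
wrist_force: [0.1, -0.4, -1.9]
grip_force: 98.1
tcp_pos: [0.5756, -0.1408, 0.1764]
wrist_force: [-0.2, 0.6, -0.6]
grip_force: 98.2
[-0.0507 -0.0001  0.097 ] [ 0.08  -0.132  0.01 ]
```

```bash
python3 - <<'E'
from chk import *
import pickle
a=pickle.load(open('pics/scene0.pkl','rb'))['image'];b=env.read_camera('scene')['image']
a2=pickle.load(open('pics/side0.pkl','rb'))['image'];b2=env.read_camera('side')['image']
for u in(262,272,277): print(u,a[204:232,u].mean(-1).astype(int),'\n   ',b[204:232,u].mean(-1).astype(int))
for u in(252,265,276): print(u,a2[205:235,u].mean(-1).astype(int),'\n   ',b2[205:235,u].mean(-1).astype(int))
E
```

```text
262 [201 205 205 201 202 185 184 197 197 195 165 137 140 157 173 176 173 176
 174 174 172 174 174 173 173 174 173 172] 
    [208 210 217 214 200 200 213 213 187 156 149 172 187 188 187 188 189 186
 190 190 190 188 188 185 191 188 188 191]
272 [205 204 204 205 200 199 200 206 203 194 190 191 201 200 178 147 141 163
 172 176 174 169 174 175 176 172 175 175] 
    [216 217 215 215 219 217 213 194 196 211 211 186 154 146 165 189 192 188
 189 187 187 187 187 188 189 187 185 189]
277 [202 204 200 201 203 203 200 201 203 200 200 194 179 186 209 213 188 154
 135 130 129 139 146 155 160 163 166 163] 
    [214 214 217 216 216 216 216 215 218 206 210 226 222 182 143 139 139 151
 157 169 175 175 173 177 177 177 178 179]
252 [210 201 188 184 188 193 196 197 198 202 205 203 195 179 158 154 164 173
 177 176 176 176 177 176 176 177 177 177 177 176] 
    [210 202 193 190 191 193 194 196 197 201 208 206 192 170 159 164 173 177
 177 177 177 177 176 177 177 177 177 177 176 176]
265 [197 198 197 198 198 198 197 196 196 196 196 192 187 191 193 182 163 161
 170 175 175 175 181 188 191 187 181 179 184 184] 
    [196 196 196 196 196 196 196 195 193 190 187 192 193 185 168 164 174 177
 176 176 175 176 180 188 191 187 181 179 183 184]
276 [196 196 195 195 195 195 194 193 187 181 174 170 168 166 162 167 170 164
 149 144 151 156 158 158 164 172 176 173 169 163] 
    [194 194 194 194 194 194 194 191 187 180 170 164 166 169 163 149 142 160
 175 168 161 158 158 159 164 172 176 173 168 163]
```

```bash
cat > arc.py <<'E'
from chk import *
import sys
tp,tQ=turner();print(((tp+tQ.apply(TIP)-TIN)@np.stack([U,[-U[1],U[0],0],[0,0,1]],1)).round(4),tQ.as_euler('zyx').round(3))
r=float(sys.argv[1])
for a in sys.argv[2:]:
    th,t=map(float,a.split(','));T=tip_tool(.055-r*np.cos(th),.085+r*np.sin(th),t,0,.075);print(th,round(best(T)[1],6),end=' ');delta(T)
E
python3 arc.py .106 .22,8 .4,9 .55,10 .7,11 .85,12
```

```text
[-0.0508 -0.0001  0.0967] [ 0.08  -0.131  0.01 ]
0.22 0.0 [-0.0097, 0.0003, -0.0053, 0.003, -0.008, 0.003] rows 0.17684138293271473 0.04797656170566189
0.4 0.0 [-0.0259, 0.0001, -0.0121, 0.003, -0.025, 0.003] rows 0.4580429136969767 0.13643438850077685
0.55 0.0 [-0.0399, -0.0001, -0.0153, 0.004, -0.043, 0.003] rows 0.6831610755278666 0.2283948255186339
0.7 0.0 [-0.054, -0.0003, -0.0161, 0.004, -0.06, 0.003] rows 0.9018717529694278 0.32086026918877886
0.85 0.0 [-0.0681, -0.0006, -0.0145, 0.004, -0.078, 0.003] rows 1.1133320014546728 0.413492068147477
```

```bash
python3 nudge.py '[[-0.0097,0,-0.0053,0.003,-0.008,0.003],[-0.018,0,-0.009,0.003,-0.016,0.003],[-0.026,0,-0.012,0.003,-0.025,0.003],[-0.033,0,-0.0138,0.003,-0.034,0.003],[-0.04,0,-0.0153,0.004,-0.043,0.003],[-0.047,0,-0.0158,0.004,-0.051,0.003],[-0.054,0,-0.016,0.004,-0.06,0.003],[-0.054,0,-0.016,0.004,-0.06,0.003]]'|grep -E "tcp|force"
python3 arc.py .106 .85,11 1.0,11 1.15,11 1.3,11 1.45,11
python3 - <<'E'
from chk import *
import cv2
m=np.zeros((420,800,3),np.uint8)
c=env.read_camera('side')['image'][130:270,200:330];m[:420,:390]=cv2.resize(c[:,:,::-1],(390,420),interpolation=cv2.INTER_CUBIC)
c=env.read_camera('scene')['image'][130:270,230:360];m[:420,405:795]=cv2.resize(c[:,:,::-1],(390,420),interpolation=cv2.INTER_CUBIC)
cv2.imwrite('pics/m5.png',m)
E
```

```text
tcp_pos: [0.5958, -0.1391, 0.2289]
wrist_force: [-0.2, 0.4, -0.9]
grip_force: 98.2
[-0.0258  0.0003  0.1533] [ 0.076 -0.191  0.014]
0.85 0.0 [-0.0155, -0.0006, 0.0027, -0.0, -0.0, 0.0] rows 0.25140109400747007 0.001781352859722246
1.0 0.0 [-0.0305, -0.0009, 0.0079, -0.0, -0.0, 0.0] rows 0.5038897431927456 0.001781352859722246
1.15 0.0 [-0.0445, -0.0012, 0.0152, -0.0, -0.0, 0.0] rows 0.7535761975334107 0.001781352859722246
1.3 0.0 [-0.0574, -0.0015, 0.0246, -0.0, -0.0, 0.0] rows 0.9990335367986332 0.001781352859722246
1.45 0.0 [-0.0686, -0.0019, 0.0358, -0.0, -0.0, 0.0] rows 1.238877104114114 0.001781352859722246
```

```bash
python3 nudge.py '[[-0.008,0,0.001,0,0,0],[-0.0155,0,0.0027,0,0,0],[-0.023,0,0.005,0,0,0],[-0.0305,-0.001,0.0079,0,0,0],[-0.0375,-0.001,0.0115,0,0,0],[-0.0445,-0.001,0.0152,0,0,0],[-0.051,-0.001,0.02,0,0,0],[-0.0574,-0.0015,0.0246,0,0,0]]'|grep -E "tcp|force"
python3 arc.py .104 1.45,11 1.6,11 1.75,11 1.9,11
```

```text
tcp_pos: [0.6483, -0.1365, 0.2622]
wrist_force: [-1.3, 0.5, -0.9]
grip_force: 98.3
[0.0266 0.0002 0.1865] [ 0.076 -0.19   0.015]
1.45 0.0 [-0.0101, -0.0005, 0.0121, -0.0, -0.001, -0.001] rows 0.2532377672271302 0.0065691109337136615
1.6 0.0 [-0.0194, -0.0009, 0.0246, -0.0, -0.001, -0.001] rows 0.5023873666390757 0.0065691109337136615
1.75 0.0 [-0.0268, -0.0012, 0.0384, -0.0, -0.001, -0.001] rows 0.7490855333655592 0.0065691109337136615
1.9 0.0 [-0.0319, -0.0015, 0.0531, -0.0, -0.001, -0.001] rows 0.991667298355348 0.0065691109337136615
```

```bash
python3 nudge.py '[[-0.005,0,0.006,0,0,0],[-0.01,0,0.012,0,0,0],[-0.015,-0.001,0.018,0,0,0],[-0.0194,-0.001,0.0246,0,0,0],[-0.023,-0.001,0.031,0,0,0],[-0.0268,-0.001,0.0384,0,0,0],[-0.0285,-0.001,0.043,0,0,0],[-0.0285,-0.001,0.043,0,0,0]]'|grep -E "tcp|force"
python3 arc.py .104 1.8,11
python3 - <<'E'
from h import *
p,Q=cur();print(Q.inv().apply([-.16,-.01,.03]).round(4),Q.inv().apply([-.05,0,.0]).round(4))
E
```

```text
tcp_pos: [0.6995, -0.1336, 0.2614]
wrist_force: [0.1, 0.8, -1.4]
grip_force: 98.3
[0.0779 0.0004 0.1857] [ 0.076 -0.19   0.015]
1.8 0.0 [-0.0007, -0.0003, 0.0002, 0.0, -0.001, -0.001] rows 0.012991810705160036 0.007915390755805751
[ 0.0648  0.002  -0.1497] [ 0.0279  0.0038 -0.0413]
```

```bash
python3 nudge.py '[[0.028,0.003,-0.041,0,0,0],[0.05,0.003,-0.09,0,0,0],[0.065,0.002,-0.15,0,0,0],[0.065,0.002,-0.15,0,0,0],[0.065,0.002,-0.15,0,0,0]]'|grep -E "tcp|force"
python3 - <<'E'
from h import *
import pickle
for n in('scene','side'):
    C=pickle.load(open(f'pics/{n}0.pkl','rb'));b=env.read_camera(n)['image'].astype(int);a=C['image'].astype(int)
    pickle.dump(b,open(f'pics/{n}_open.pkl','wb'))
    def px(s,l,z):
        X=TIN+U*s+np.array([-U[1],U[0],0])*l+[0,0,z];k=C['K']@(C['R']@X+C['t']);return (k[:2]/k[2]).round().astype(int)
    for th in(0,.8,1.57,1.95,2.2):
        r=[]
        for rr in(.03,.06,.09,.11):
            for l in(.06,.03,0,-.03,-.06):
                u,v=px(.053-rr*np.cos(th),l,.088+rr*np.sin(th));r.append(abs(a[v,u]-b[v,u]).mean())
        print(n,th,np.array(r).reshape(4,5).round(0).astype(int).tolist())
E
```

```text
tcp_pos: [0.5391, -0.1445, 0.2927]
wrist_force: [-0.4, -0.9, -0.5]
grip_force: 98.3
scene 0 [[59, 62, 63, 39, 24], [56, 58, 19, 16, 21], [11, 17, 5, 13, 62], [10, 12, 7, 8, 29]]
scene 0.8 [[28, 28, 37, 14, 12], [40, 41, 50, 13, 10], [37, 39, 7, 8, 12], [36, 39, 14, 10, 68]]
scene 1.57 [[40, 41, 35, 35, 9], [42, 40, 48, 48, 7], [39, 7, 42, 33, 10], [39, 36, 50, 32, 8]]
scene 1.95 [[27, 32, 37, 31, 37], [39, 40, 3, 44, 42], [21, 27, 63, 7, 11], [57, 39, 38, 38, 21]]
scene 2.2 [[31, 36, 38, 39, 41], [34, 41, 39, 31, 51], [10, 20, 28, 44, 28], [8, 55, 47, 42, 44]]
side 0 [[43, 42, 28, 23, 10], [40, 13, 21, 21, 8], [40, 5, 49, 17, 35], [26, 54, 28, 2, 10]]
side 0.8 [[55, 55, 40, 17, 0], [40, 27, 16, 0, 0], [22, 10, 0, 0, 1], [20, 10, 1, 0, 0]]
side 1.57 [[59, 62, 60, 17, 0], [66, 66, 44, 3, 0], [39, 36, 21, 1, 1], [4, 32, 0, 0, 0]]
side 1.95 [[68, 67, 68, 58, 6], [27, 35, 13, 37, 11], [16, 8, 44, 12, 18], [36, 31, 32, 35, 5]]
side 2.2 [[67, 67, 67, 56, 28], [6, 28, 26, 4, 33], [1, 33, 30, 29, 33], [1, 1, 0, 3, 10]]
```

```bash
python3 - <<'E'
from chk import *
Y=R.from_euler('z',.069);d=Y.apply([1,0,0])
P=dict(a=tool_for(np.array([.455,-.10,.31]),Y),m=tool_for(np.array([.455,.07,.31]),Y),b=tool_for(T0-.105*d+[0,0,.07],Y),c=tool_for(T0-.105*d+[0,0,.036],Y),e=tool_for(T0+[0,0,.036],Y),f=tool_for(T0+[0,0,.002],Y))
prev=None
for n,T in P.items():
    print(n,T[0].round(3),best(T)[1].round(5),best(T)[0].round(2).tolist());delta(T,prev);prev=T
E
```

```text
a [ 0.473 -0.098  0.277] 0.0 [-0.71, -0.43, -0.8, 0.58, 0.52, -0.61]
[0.0471, 0.0507, -0.0439, 0.005, 0.191, 0.004] rows 1.310780776955568 1.0160207246960338
m [0.473 0.072 0.277] 0.0 [-0.09, -0.51, -0.86, 0.44, 0.11, -0.12]
[-0.0084, 0.1696, 0.0083, 0.0, 0.0, 0.0] rows 2.7199999999999998 0.0
b [0.474 0.237 0.238] 0.0 [0.48, -0.28, -0.84, 0.26, -0.28, 0.29]
[0.0191, 0.1641, 0.036, 0.0, 0.0, 0.0] rows 2.705918465909679 0.0
c [0.474 0.237 0.204] 0.0 [0.48, -0.23, -0.9, 0.16, -0.28, 0.29]
[0.0241, 0.0, 0.024, 0.0, 0.0, 0.0] rows 0.544 0.0
e [0.578 0.244 0.204] 0.0 [0.38, -0.04, -0.75, 0.1, -0.22, 0.22]
[-0.0742, -0.0001, 0.0743, 0.0, 0.0, 0.0] rows 1.6800000000000002 0.0
f [0.578 0.244 0.17 ] 0.0 [0.38, 0.01, -0.81, -0.01, -0.22, 0.22]
[0.0241, 0.0, 0.024, 0.0, 0.0, 0.0] rows 0.544 0.0
```

```bash
python3 nudge.py '[[0.02,0.01,-0.025,0,0.1,0],[0.047,0.03,-0.044,0.005,0.191,0.004],[0.047,0.051,-0.044,0.005,0.191,0.004],[0.047,0.051,-0.044,0.005,0.191,0.004]]'|grep -E "tcp|force"
python3 - <<'E'
from h import *
Y=R.from_euler('z',.069);d=Y.apply([1,0,0])
delta(tool_for(np.array([.455,.07,.31]),Y));delta(tool_for(T0-.105*d+[0,0,.036],Y))
E
```

```text
tcp_pos: [0.4729, -0.096, 0.2765]
wrist_force: [0.7, -0.0, -0.6]
grip_force: 98.3
[-0.0089, 0.1676, 0.0085, 0.002, -0.001, 0.001] rows 2.6892288046257042 0.014816531208622401
[0.0341, 0.3317, 0.0689, 0.002, -0.001, 0.001] rows 5.447656134896778 0.014816531208622401
```

```bash
python3 nudge.py '[[-0.003,0.05,0.003,0,0,0],[-0.006,0.11,0.006,0.002,-0.001,0.001],[-0.009,0.168,0.0085,0.002,-0.001,0.001],[0,0.22,0.022,0.002,-0.001,0.001],[0.01,0.28,0.04,0.002,-0.001,0.001],[0.034,0.332,0.069,0.002,-0.001,0.001],[0.034,0.332,0.069,0.002,-0.001,0.001],[0.034,0.332,0.069,0.002,-0.001,0.001]]'|grep -E "tcp|force"
python3 - <<'E'
from h import *
import cv2
Y=R.from_euler('z',.069);d=Y.apply([1,0,0])
delta(tool_for(T0+[0,0,.036],Y))
m=np.zeros((560,800,3),np.uint8)
c=env.read_camera('side')['image'][130:290,210:350];m[:560,:490]=cv2.resize(c[:,:,::-1],(490,560),interpolation=cv2.INTER_CUBIC)
c=env.read_camera('scene')['image'][150:290,220:330];m[:382,500:800]=cv2.resize(c[:,:,::-1],(300,382),interpolation=cv2.INTER_CUBIC)
cv2.imwrite('pics/m6.png',m)
E
```

```text
tcp_pos: [0.4745, 0.2359, 0.2032]
wrist_force: [0.1, -0.8, -0.6]
grip_force: 98.5
[-0.0741, 0.0009, 0.0731, -0.002, -0.001, 0.0] rows 1.6657327062495477 0.013840842232281955
```

View pics/m6.png

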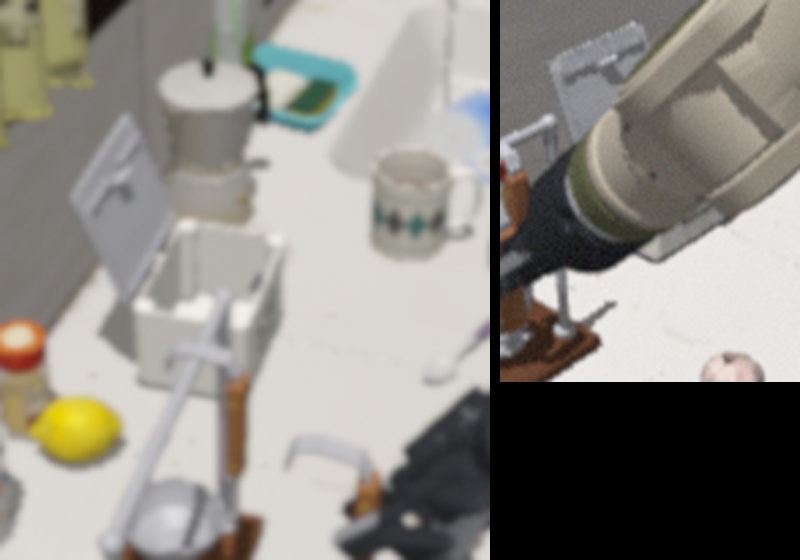

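The lid stands open, leaning back at the stop (its top edge around (130,120)); the ladle hangs undisturbed; the turner is upright in the gripper, with its hook end at about (288,468) and the handle top at (370,475).

```bash
python3 - <<'E'
from h import *
import pickle
C=pickle.load(open('pics/side0.pkl','rb'));tp,tQ=turner()
for P in((46,0,21),(0,0,22)):
    k=C['K']@(C['R']@(tp+tQ.apply(np.array(P)/1e3))+C['t']);print(((k[:2]/k[2]-[210,130]+.4)*3.5).round(0))
E
python3 nudge.py '[[-0.02,0,0.02,0,0,0],[-0.04,0.0005,0.04,0,0,0],[-0.06,0.001,0.06,0,0,0],[-0.074,0.001,0.073,0,0,0],[-0.074,0.001,0.073,0,0,0]]'|grep -E "tcp|force"
```

```text
[291. 457.]
[371. 472.]
tcp_pos: [0.58, 0.2418, 0.2067]
wrist_force: [-0.7, -1.0, 0.0]
grip_force: 98.4
```

```bash
python3 nudge.py '[[0.007,0,0.007,0,0,0],[0.014,0,0.014,0,0,0],[0.02,0,0.02,0,0,0],[0.024,0,0.024,0,0,0],[0.024,0,0.024,0,0,0]]'|grep -E "tcp|force"
python3 nudge.py '[[0.0015,0,0.0015,0,0,0],[0.0015,0,0.0015,0,0,0]]'|grep -E "tcp|force"
```

```text
tcp_pos: [0.5777, 0.2431, 0.1703]
wrist_force: [0.2, -0.2, -0.2]
grip_force: 98.4
tcp_pos: [0.5784, 0.2432, 0.1695]
wrist_force: [-0.2, 0.7, -0.3]
grip_force: 98.4
```

```bash
python3 nudge.py '[[0.0014,0,0.0014,0,0,0],[0.0014,0,0.0014,0,0,0]]'|grep -E "tcp|force"; python3 nudge.py '[[0.001,0,0.001,0,0,0],[0.001,0,0.001,0,0,0]]'|grep -E "tcp|force"
```

```text
tcp_pos: [0.5791, 0.2434, 0.1686]
wrist_force: [-2.5, -1.0, 3.5]
grip_force: 99.3
tcp_pos: [0.5796, 0.2435, 0.1683]
wrist_force: [-5.7, -1.7, 8.9]
grip_force: 100.4
```

```bash
python3 nudge.py '[[-0.001,0,-0.001,0,0,0],[-0.001,0,-0.001,0,0,0]]'|grep -E "tcp|force"; python3 nudge.py '[[0,0,0,0,0,0],[0,0,0,0,0,0],[0,0,0,0,0,0],[0,0,0,0,0,0]]' 0.045 20
python3 nudge.py '[[0,0,-0.01,0,0,0],[0,0,-0.025,0,0,0],[0,0,-0.045,0,0,0],[0,0,-0.07,0,0,0],[0.02,0,-0.12,0,0,0],[0.02,0,-0.13,0,0,0],[0.02,0,-0.13,0,0,0],[0.02,0,-0.13,0,0,0]]'|grep -E "clock|tcp|force"
python3 - <<'E'
from h import *
import pickle
for n in('scene','side'):
    a=pickle.load(open(f'pics/{n}0.pkl','rb'));C=a;a=a['image'].astype(int);b=env.read_camera(n)['image'].astype(int)
    Y=R.from_euler('z',.069)
    def px(P):
        k=C['K']@(C['R']@(T0+Y.apply(np.array(P)/1e3))+C['t']);return (k[:2]/k[2]).round().astype(int)
    for nm,P in dict(top=(0,0,15),mid=(0,0,-15),bot=(0,0,-50),blade=(50,20,-109)).items():
        u,v=px(P);print(n,nm,a[v,u-10:u+11].sum(-1)//3,b[v,u-10:u+11].sum(-1)//3)
print(env.get_state()['clock'])
E
```

```text
tcp_pos: [0.5791, 0.2434, 0.1686]
wrist_force: [-1.6, -1.1, 5.3]
grip_force: 99.3
clock: 22.78
tcp_pos: [0.5781, 0.2431, 0.1669]
orientation: [0.383, -0.031, 0.923, 0.012]
wrist_force: [-0.3, -0.0, -0.2]
finger_gap: 0.0448
grip_force: 0.0
clock: 23.78
tcp_pos: [0.4727, 0.2362, 0.2449]
wrist_force: [0.8, -0.2, -0.0]
grip_force: 0.0
scene top [112 107 115 121 120 107 109 115 115 108  97  94  84  69  76  97 107 109
 103 100  96] [108 110 115 125 119 104 100 103 104  94  87  76  67  62  67  83 103 109
 105  96  99]
scene mid [171 178 173 169 153 109  83  75  69  56  60  59  61  55  70  99 108 107
 103 107 108] [175 177 173 173 162 119  85  75  69  63  56  61  59  60  66  84 106 105
 106 105 109]
scene bot [135 138 138 145 143 100  80  68  63  58  59  56  54  58 122 211 228 230
 229 209 147] [139 140 140 147 147 119  92  71  66  62  55  58  58  55  84 158 221 230
 229 209 149]
scene blade [227 229 227 227 225 222 208 197 188 186 167 144 150 164 177 184 188 181
 187 204 213] [229 230 231 230 230 227 227 218 209 197 189 164 144 145 162 170 179 183
 194 211 220]
side top [171 173 174 175 172 163 146 130 126 125 119 109 100 110 139 161 163 147
 125 113 117] [171 173 175 174 171 158 138 122 121 119 111 100  93 110 141 162 164 148
 126 113 118]
side mid [195 197 199 200 196 185 157 116  90  85  83  80  86 112 136 148 150 147
 151 157 153] [195 197 200 200 198 186 161 120  92  86  84  80  87 112 138 149 150 147
 151 158 154]
side bot [52 62 72 79 82 83 85 84 84 83 80 75 70 69 64 51 45 46 46 49 49] [52 59 71 80 86 85 83 84 85 84 83 78 73 70 64 53 47 46 48 49 48]
side blade [198 174 158 167 177 182 183 180 169 150 141 139 131 117 100  93  95 102
 124 149 168] [198 168 136 141 164 177 180 179 170 155 145 139 131 117  98  91  96 109
 136 159 168]
23.875
```

```bash
python3 nudge.py '[[0,0,-0.02,0,0,0],[0,0,-0.02,0,0,0],[0,0,-0.02,0,0,0],[0,0,-0.02,0,0,0],[0,0,-0.02,0,0,0],[0,0,-0.02,0,0,0],[0,0,-0.02,0,0,0],[0,0,-0.02,0,0,0]]'|grep -E "clock|force"
python3 - <<'E'
from h import *
import pickle
a=pickle.load(open('pics/side0.pkl','rb'))['image'].astype(int);o=pickle.load(open('pics/side_open.pkl','rb'));b=env.read_camera('side')['image'].astype(int)
print('stand',abs(a-b)[215:365,210:275].mean(),'lid vs open',abs(o-b)[165:210,232:258].mean(),'lid vs shut',abs(a-b)[165:210,232:258].mean())
print(env.hand_in())
E
```

```text
clock: 24.88
wrist_force: [-1.8, -0.2, -0.6]
grip_force: 0.0
stand 3.0422905982905983 lid vs open 0.6814814814814815 lid vs shut 27.860968660968663
the job is handed in; nothing more can be done
None
```

The tin's lid is levered open and leaning back at its stop, the turner is back on the rail within about a pixel of where it started, the ladle is still hanging, and I handed the job in at about 25 s.

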